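# Brake the parts carousel, cover the open pot, release the brake

### The job

Lock the parts carousel: pull its brake lever up to the third notch, where it stands upright and holds by itself, and let go of it. With the brake on, set the loose cover that fits onto the carousel's open pot so that it sits level on the rim, let go of it, then press the brake's release button until the lever has dropped all the way back, and let the button come up. Leave the other things on the bench where they are.

Things in the scene. Friction and masses are not known exactly. Their poses are not given: they have to be found in the camera images.
- fixture: Fixed steel base plate (12 mm thick; x -150 to +110, y -215 to +115 mm) with a parts carousel and its brake. Origin: on the bench under the carousel's axis, z up. The brake lever swings in the plane y = -175 mm. Carousel: aluminium disc 210 mm across, top 40 mm above the bench, three steel pots 65 mm from the axis, 120 degrees apart; two wear covers (knob tops 118 mm above the bench), one is open.
- turntable (a joint): Turn of the carousel about its upright axis, rad, counterclockwise from above; at 0 the open pot lies towards the fixture's +x. It turns easily while the brake is off.
- pot_rim (a point): Centre of the open pot's mouth, level with the rim, 85 mm above the bench. Pot outside 66 mm across, wall 4 mm, inside 58 mm across and 41 mm deep. Moves with the carousel.
- lever (a joint): Brake lever angle, rad: 0 = off, leaning to the fixture's +x, 34 degrees above level; grows as it is raised towards -x. A spring pulls it to 0; a pawl holds it at notches 0.37, 0.67, 0.97 (third, upright), 1.27; stop 1.42. To set a notch raise it 0.05 to 0.1 past and let go. Overshot, it comes back only by the release button.
- lever_hinge (a point): Point on the lever's hinge axis in the lever's mid plane, 65 mm above the bench; the axis runs along the fixture's y. The bracket's two grey cheeks stand 12 to 17 mm either side, up to 74 mm high.
- lever_ball (a point): Centre of the black ball (26 mm across) at the lever's tip, 110 mm from the hinge; the lever is a steel bar 10 mm wide and 14 mm deep. The ball can be pinched across the fixture's y from above and turns between the fingers.
- button (a joint): Travel of the release button, m: 0 = up, 0.008 = fully down; it takes 3 to 5 N against its spring, a little more while the lever is held. The pawl lets go at about 0.0035. It bobs by itself as the lever ratchets.
- button_top (a point): Centre of the top of the round black release button (28 mm across), 70 mm above the bench, 100 mm from the hinge towards the fixture's -x, over a grey housing 40 mm high. Pressed straight down. Moves with the button.
- cover: The loose aluminium cover that fits the pots, lying on the bench right way up. Origin: centre of its underside, z up. A plug 50 mm across and 8 mm high below, then a disc 74 mm across and 5 mm thick, then a black cylindrical knob 20 mm across and 28 mm high (top 41 mm above the origin). About 70 g.
- cover_seat (a point): Centre of the underside of the cover's disc, 8 mm above its origin: this face rests on the pot's rim.
- small_cover: A smaller cover of the same make, disc 48 mm across: it does not fit. Leave it alone. Origin: centre of its underside.
- reel: Empty grey plastic reel standing on its flange, 60 mm across, 40 mm high. Bystander.
- tweezers: Dark steel tweezers lying flat, 120 mm long. Bystander.
- board: Green circuit board, 80 x 60 mm. Bystander.
- screwdriver: Black-handled screwdriver, 160 mm long. Bystander.

How it is judged:
By the outcome, as a careful person would: the job done as asked, in the order asked, and still so for the second after the job is handed in, with the robot touching nothing.
It also fails if it takes over 64 s, if anything falls off the work surface, if the arm or the gripper's body presses on something with over 40 N, if the wrist force passes 120 N, or if a joint passes its speed limit or range.

### The arm

A 6-joint arm with a two-finger parallel gripper is mounted at the origin on the work surface. World frame = base frame: x ahead of the robot, y to its left, z up, the work surface at z = 0. Lengths are in m, angles in rad, forces in N, time in s.
With the tool pointing down it reaches from about 0.35 to 0.85 m from the base axis. Payload 8.1 kg.
Tool frame: the origin (TCP) lies at the centre of the arm's flange, where the gripper is bolted on; the fingertips stand 186 mm ahead of it and the grasp point (between the pads) lies 167 mm ahead of it (robot.grasp_offset is the distance from the TCP to the grasp point, in m); z points along the fingers, y is the line along which they close (so a half turn about z gives the same grasp; the last joint's range is limited). The gripper opens to 93 mm and grips with 3 to 60 N. Pads are 15 mm wide; open, the fingers measure 128 mm over their backs; the gripper's body (75 mm by 188 mm) begins 65 mm behind the grasp point.
Start: joints at [1.176, 0.13, 1.488, -0, 1.523, -0.085], TCP at [0.183, 0.571, 0.405] pointing down, gripper open.
Joint ranges: [-2.96, 2.96], [-0.89, 2.26], [0.02, 2.5], [-1.34, 4.48], [0, 2.73], [-2.66, 2.66]. Speed limits (rad/s): [2.39, 2.39, 2.79, 3.14, 3.14, 3.14].

### API

Orientations are given as a rotation vector (axis times angle).
In Python, from plant import robot gives the robot as it stands.
- The arm moves only by the tool drive_tool, never from a script. Its argument "moves" is one flat list of numbers, 7 for each row, row after row: the finger opening in mm, from 0 to 93, then the shift along the tool's x, y, z in mm, then the turn, a rotation vector about the tool's x, y, z in degrees. A call has 1 to 8 rows; each row shifts and turns the commanded pose from where the row before left it, along the tool's axes as they then stand; what a row does not reach is not made up. A row lasts 1/10 s, in which the tool goes at most 50 mm and 8.59 degrees, less where a joint would pass 70% of its speed; a pose out of reach is approached as far as the arm can. A call is refused whole if a number of a shift passes 50 or a number of a turn 8.59, either way. A call with a gripper value outside its range is refused whole. The fingers move at their own pace and stop on an object; "grip_force" is the grip in N (left out, the last holds). Time passes only in rows, so rows that do not move let the fingers close. It gives the time, the measured TCP pose, the force, the opening and the grip force at its end, in the units of the state.
- robot.read_state(): the state, without advancing time (a new reading comes with each control period).
- robot.read_camera(name): name is "scene" or "top" or "wrist"; returns a dict with "color" (480x640x3 uint8, red, green, blue), "depth" (480x640 float32, m along the optical axis (not along the pixel's ray), 0 where there is no reading), "mtx" (3x3 intrinsics, pixels), "R" (3x3) and "t" (3): a world point X has camera coordinates R X + t. Camera axes: x right, y down, z forward; pixel columns grow to the right and rows downward; lengths in m; the calibration is good to about 2 mm. A picture is of the moment at which its call begins.
- robot.close_job(): hands the job in; it is judged then, once.
The state is a dict: "t": time; "q": joint angles; "dq": joint speeds; "joint_torque": joint torques, N m; "tool_pos": TCP position; "orientation": TCP orientation; "force": force on the tool from outside, world axes, zero at the start; "wrist_torque": the same for the moment, N m; "opening": finger opening in m; "gripper_force": force on a finger pad.
Only numpy, scipy, OpenCV 4.12 (cv2) and the standard library are available. Lean on these libraries where they do the work, as an engineer would, in place of code of your own. Each camera call takes 0.05 s, during which the arm holds its last target. There are 200 camera calls.

## Working session

There is one attempt and no reset: what is moved stays moved. The work goes in short steps, Python scripts to look and compute and a tool call to move; the robot and the scene stay as the last step left them, time stands still between calls to the robot, and variables do not carry over. Pictures are saved under pics/ and viewed, at most 10 in all, crops included, and the job is handed in when it is done.

Besides the shell and the picture viewer there is one more tool, called after ">>>" as name(argument=value, ...) on one line, values as JSON. drive_tool: Moves the arm, as the interface text tells. Its arguments: {"type":"object","properties":{"moves":{"type":"array","items":{"type":"number"}},"grip_force":{"type":"number"}},"required":["moves"]}

```bash
ls; mkdir -p pics; cat > h.py <<'E'
import numpy as np, cv2
from plant import robot
def snap(n, f=None):
    c=robot.read_camera(n)
    if f: cv2.imwrite('pics/'+f, c['color'][:,:,::-1])
    np.savez('/tmp/'+n+'.npz', **c); return c
def load(n): return dict(np.load('/tmp/'+n+'.npz'))
def ray(c,u,v,z):
    d=c['R'].T@np.linalg.inv(c['mtx'])@np.array([u,v,1.]); o=-c['R'].T@c['t']
    return o+d*(z-o[2])/d[2]
def cloud(c):
    v,u=np.mgrid[:480,:640]; p=np.linalg.inv(c['mtx'])@np.stack([u.ravel(),v.ravel(),np.ones(u.size)])
    X=p*c['depth'].ravel(); X=(c['R'].T@(X-c['t'][:,None])).T.reshape(480,640,3); X[c['depth']==0]=np.nan; return X
E
python3 - <<'E'
from h import *
for n in('top','scene'): 
    c=snap(n,n+'0.png'); print(n,-c['R'].T@c['t'])
print(robot.read_state())
E
```

```text
pics
top [ 0.45744354 -0.01602504  1.2172191 ]
scene [1.16745292 0.13558965 1.05137832]
{'t': 0.1, 'q': array([ 1.17561511e+00,  1.31088653e-01,  1.48915221e+00, -2.71527772e-05,
        1.52301467e+00, -8.53840170e-02]), 'dq': array([ 0.00119341, -0.00191967, -0.00287593,  0.00133614,  0.00108717,
       -0.0005337 ]), 'joint_torque': array([-2.45537444e-05, -5.61344039e+01, -4.93092120e+01,  7.68847740e-02,
        2.91641493e-02, -6.83191752e-05]), 'tool_pos': array([0.18281507, 0.57125654, 0.40380028]), 'orientation': array([-4.84625449e-01, -3.10361327e+00,  2.54684313e-03]), 'force': array([-0.02358497, -0.77076047, -0.11878037]), 'wrist_torque': array([ 0.02643904,  0.02834809, -0.00254044]), 'gripper_force': 0.0, 'opening': 0.09285203805673584}
```

View pics/top0.png

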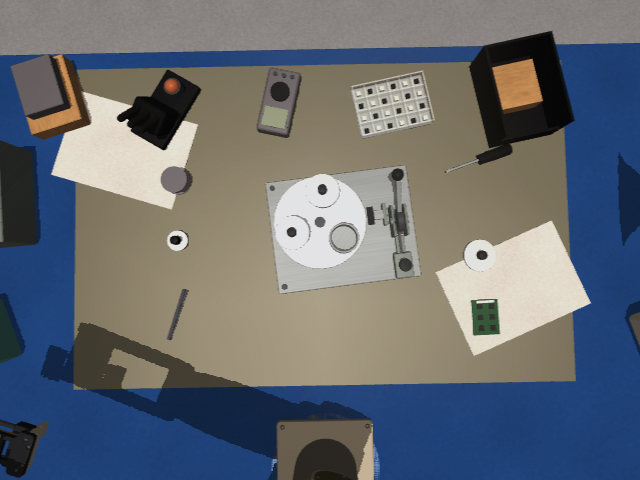

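View pics/scene0.png

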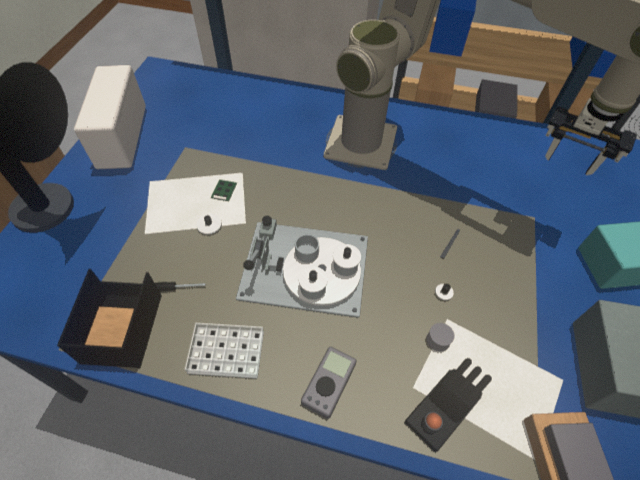

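The top view shows the plate centred near (343,230) with its fixture +x pointing up in the picture. The ball is at (397,174), the button at (404,265) and the open pot at (344,237). The cover is at (479,255) and the small cover at (177,240). The scene view agrees.

```bash
python3 - <<'E'
from h import *
c=load('top'); g=cv2.cvtColor(c['color'],cv2.COLOR_RGB2GRAY); X=cloud(c)
def blob(m,u,v,r,z,n):
    w=np.zeros_like(m,np.uint8); w[v-r:v+r+1,u-r:u+r+1]=1
    k,l,s,ce=cv2.connectedComponentsWithStats((m&(w>0)).astype(np.uint8))
    i=1+np.argmax(s[1:,4]); p=ray(c,*ce[i],z); print(n,ce[i].round(1),s[i,:],p.round(4)); return p
dark=g<70
ball=blob(dark,397,174,10,.1265,'ball')
but=blob(dark,404,265,9,.070,'button')
blob(g>150,479,255,22,.013,'cover disc')
blob(dark,481,255,8,.041,'cover knob')
blob(g>150,177,240,15,.013,'small')
Z=X[:,:,2]
for u,v in((397,174),(404,265),(344,237),(481,255),(470,255),(320,222),(290,285)): print(u,v,X[v,u].round(4))
# plate
m=(np.abs(Z-.012)<.006); m[:150]=0;m[300:]=0;m[:,:255]=0;m[:,430:]=0
m=cv2.morphologyEx(m.astype(np.uint8),cv2.MORPH_OPEN,np.ones((3,3)))
pts=np.argwhere(m)[:,::-1]; P=np.array([ray(c,u,v,.012)[:2] for u,v in pts])
print('plate',cv2.minAreaRect((P*1000).astype(np.float32)))
m=(np.abs(Z-.04)<.005)&(g>190); m[:170]=0;m[275:]=0;m[:,:265]=0;m[:,375:]=0
pts=np.argwhere(m)[:,::-1]; P=np.array([ray(c,u,v,.04)[:2] for u,v in pts])
print('disc',cv2.minEnclosingCircle((P*1000).astype(np.float32)))
d=ball-but; print('dir',np.degrees(np.arctan2(d[1],d[0])),np.hypot(d[0],d[1]))
E
```

```text
ball [397.  174.4] [392 169  11  12 113] [ 0.6464 -0.1637  0.1265]
button [405.  264.4] [399 258  13  13 128] [ 0.4573 -0.1834  0.07  ]
cover disc [480.7 260.9] [ 457  239   45   39 1361] [ 0.4623 -0.3657  0.013 ]
cover knob [481.4 254.8] [477 251  10   9  72] [ 0.4758 -0.3596  0.041 ]
small [177.1 240.5] [166 230  22  21 251] [0.522  0.3315 0.013 ]
397 174 [ 0.6449 -0.1619  0.1396]
404 265 [ 0.4561 -0.1813  0.0702]
344 237 [ 0.5212 -0.0522  0.0455]
481 255 [ 0.4753 -0.3577  0.0442]
470 255 [ 0.4763 -0.3428  0.0086]
320 222 [0.5556 0.0009 0.049 ]
290 285 [0.415  0.0728 0.0123]
plate ((542.3797607421875, -50.57850646972656), (259.2067565917969, 329.00140380859375), 6.315512180328369)
disc ((556.8722534179688, 1.242842674255371), 104.320068359375)
dir 5.963943924466959 0.19006879075574093
```

>>> drive_tool(moves=[60, 0, 0, 0, 0, 0, -7.95, 60, 0, 0, 0, 0, 0, -7.95, 60, 0, 0, 0, 0, 0, -7.95, 60, -21, -43, 0, 0, 0, 0, 60, -21, -43, 0, 0, 0, 0, 60, -21, -43, 0, 0, 0, 0, 60, -21, -43, 0, 0, 0, 0, 60, -21, -43, 0, 0, 0, 0])

```text
t: 0.9
tool_pos: [0.3106, 0.3671, 0.4043]
orientation: [0.168, -3.137, 0.001]
force: [0.9, 0.8, 0.6]
opening: 0.06
gripper_force: 0.0
```

>>> drive_tool(moves=[60, -21, -43, 0, 0, 0, 0, 60, -21, -43, 0, 0, 0, 0, 60, -21, -43, 0, 0, 0, 0, 60, -21, -43, 0, 0, 0, 0, 60, -21, -43, 0, 0, 0, 0, 60, -21, -43, 0, 0, 0, 0, 60, -21, -43, 0, 0, 0, 0, 60, -21, -43, 0, 0, 0, 0])

```text
t: 1.7
tool_pos: [0.5143, 0.0427, 0.4045]
orientation: [0.167, -3.137, -0.0]
force: [1.4, 0.8, 0.7]
opening: 0.06
gripper_force: 0.0
```

>>> drive_tool(moves=[60, -21, -43, 0, 0, 0, 0, 60, -21, -43, 0, 0, 0, 0, 60, -21, -43, 0, 0, 0, 0, 60, -21, -43, 0, 0, 0, 0, 60, 0, 0, 0, 0, 0, 0])

```text
t: 2.2
tool_pos: [0.6169, -0.1224, 0.4021]
orientation: [0.16, -3.135, 0.001]
force: [-0.7, 0.0, -1.1]
opening: 0.0599
gripper_force: 0.0
```

```bash
cat >> h.py <<'E'
from scipy.spatial.transform import Rotation as Ro
def to(p, g=.167, yaw=None):
    "tool-axis shift in mm that brings the grasp point (g ahead of TCP) to p; tilt left"
    s=robot.read_state(); R=Ro.from_rotvec(s['orientation']).as_matrix()
    print('t',s['t'],'pos',s['tool_pos'].round(4),'x-yaw',np.degrees(np.arctan2(R[1,0],R[0,0])).round(2),'z',R[:,2].round(3),'F',s['force'].round(1),'open',s['opening'].round(4))
    d=R.T@(np.array(p)-s['tool_pos'])*1000-np.array([0,0,g*1000]); print('shift',d.round(1)); return d
E
python3 - <<'E'
from h import *
c=snap('wrist','w1.png'); to([.6467,-.1638,.1265]); print(robot.read_state()['q'])
for p in([.6467,-.1638,.1265],[.556,-.1735,.065],[.457,-.183,.07]):
    x=c['mtx']@(c['R']@p+c['t']); print(x[:2]/x[2])
E
```

```text
Traceback (most recent call last):
  File "h.py", line 18, in to
    print('t',s['t'],'pos',s['tool_pos'].round(4),'x-yaw',np.degrees(np.arctan2(R[1,0],R[0,0])).round(2),'z',R[:,2].round(3),'F',s['force'].round(1),'open',s['opening'].round(4))
                                                                                                                                                            ^^^^^^^^^^^^^^^^^^
AttributeError: 'float' object has no attribute 'round'
```

View pics/w1.png

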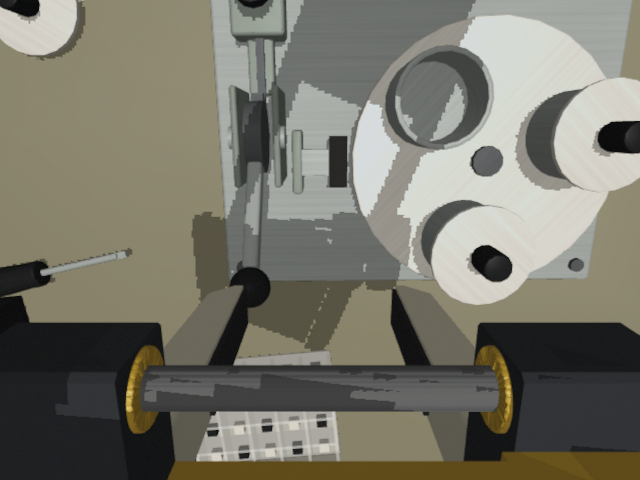

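The wrist view shows the ball at (250,288), the button at (257,0) and the open pot at (437,98). I'll use the ball pixel to check its position.

```bash
sed -i "s/s\['opening'\].round(4)/round(s['opening'],4)/" h.py
python3 - <<'E'
from h import *
c=load('wrist'); print(ray(c,250,288,.1265)); 
X=cloud(c); print(X[286,250],X[195,255],X[100,487], X[50,435])
g=c['color'].max(2); w=np.zeros_like(g); w[260:320,225:275]=1
k,l,s,ce=cv2.connectedComponentsWithStats(((g<45)&(w>0)).astype(np.uint8)); print(s,ce.round(1))
to([.6467,-.1638,.1265]); print(robot.read_state()['q'])
E
```

```text
[ 0.64800328 -0.16252312  0.1265    ]
[ 0.64158699 -0.16092123  0.13920727] [ 0.59306033 -0.16677743  0.09833162] [ 0.51702565 -0.01980451  0.08332322] [ 0.49064292 -0.05977958  0.08550466]
[[     0      0    640    480 305869]
 [   230    267     40     53   1331]] [[319.8 239.3]
 [249.7 290.5]]
t 2.25 pos [ 0.6161 -0.1201  0.4026] x-yaw -174.11 z [-0.003  0.001 -1.   ] F [ 0.9  1.  -0.6] open 0.0597
shift [-26.8 -46.9 109. ]
[-2.74109549e-01  2.07216921e-01  1.40664729e+00 -2.60378701e-04
  1.53081453e+00 -1.94775829e+00]
```

>>> drive_tool(moves=[60, -14, -23, 0, 0, 0, 0, 60, -13, -23.5, 0, 0, 0, 0, 60, 0, 0, 40, 0, 0, 0, 60, 0, 0, 40, 0, 0, 0, 60, 0, 0, 15, 0, 0, 0, 60, 0, 0, 0, 0, 0, 0, 60, 0, 0, 0, 0, 0, 0])

```text
t: 2.95
tool_pos: [0.6476, -0.1602, 0.3115]
orientation: [-0.168, 3.136, -0.001]
force: [0.8, 0.2, -0.0]
opening: 0.0598
gripper_force: 0.0
```

```bash
python3 - <<'E'
from h import *
c=snap('wrist','w2.png'); to([.6473,-.163,.1265]); 
g=c['color'].max(2); 
print(ray(c,*[0,0],.1265)); x=c['mtx']@(c['R']@[.6473,-.163,.1265]+c['t']); print(x/x[2])
E
```

```text
t 3.0 pos [ 0.6481 -0.1605  0.3126] x-yaw -173.86 z [ 0.003 -0.001 -1.   ] F [-0.4  0.5  0.5] open 0.0599
shift [ 1.6 -2.1 19.1]
[ 0.54619582 -0.28076359  0.1265    ]
[310.45539135 303.47923888   1.        ]
```

View pics/w2.png

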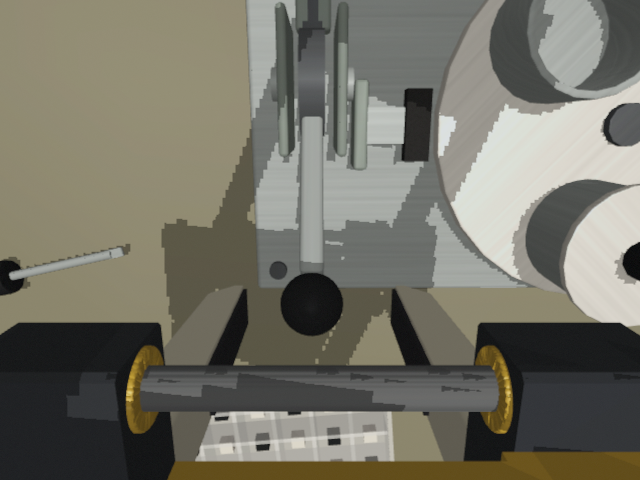

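>>> drive_tool(moves=[60, 1.5, -2, 19, 0, 0, 0, 60, 0, 0, 0, 0, 0, 0, 20, 0, 0, 0, 0, 0, 0, 20, 0, 0, 0, 0, 0, 0, 20, 0, 0, 0, 0, 0, 0, 20, 0, 0, 0, 0, 0, 0], grip_force=35)

```text
t: 3.6
tool_pos: [0.6463, -0.163, 0.2916]
orientation: [-0.167, 3.136, -0.001]
force: [-0.1, 0.2, -0.3]
opening: 0.0328
gripper_force: 0.0
```

```bash
python3 - <<'E'
from h import *
to([.6473,-.163,.1265]); print(robot.read_state()['gripper_force'])
E
```

```text
t 3.6 pos [ 0.6463 -0.163   0.2916] x-yaw -173.9 z [ 0.001 -0.    -1.   ] F [-0.1  0.2 -0.3] open 0.0328
shift [-0.8 -0.  -1.9]
0.0
```

>>> drive_tool(moves=[20, 0, 0, 0, 0, 0, 0, 20, 0, 0, 0, 0, 0, 0, 20, 0, 0, 0, 0, 0, 0])

```text
t: 3.9
tool_pos: [0.6462, -0.1634, 0.2912]
orientation: [-0.167, 3.136, -0.001]
force: [0.8, -2.3, 1.9]
opening: 0.0244
gripper_force: 35.0
```

>>> drive_tool(moves=[20, 8.75, 0, -11.3, 0, 0, 0, 20, 10.15, 0, -10.1, 0, 0, 0, 20, 11.35, 0, -8.65, 0, 0, 0, 20, 12.4, 0, -7.15, 0, 0, 0, 20, 13.2, 0, -5.45, 0, 0, 0, 20, 0, 0, 0, 0, 0, 0])

```text
t: 4.5
tool_pos: [0.5895, -0.1696, 0.334]
orientation: [0.166, -3.137, 0.002]
force: [-6.3, -4.1, 5.1]
opening: 0.0244
gripper_force: 35.0
```

```bash
python3 - <<'E'
from h import *
a=np.radians(34+.9*57.3);s=robot.read_state();print(s['gripper_force'])
R=Ro.from_rotvec(s['orientation']).as_matrix(); g=s['tool_pos']+R[:,2]*.167
H=np.array([.5566,-.1727,.065]);ex=np.array([.9943,.1063,0])
d=g-H; fx=d@ex; print('fx,z',fx,d[2],'r',np.hypot(fx,d[2]),'lever',np.arctan2(d[2],fx)-np.radians(34)); to(g)
E
```

```text
35.0011020898819
fx,z 0.03295989724821598 0.10202721572028584 r 0.10721897021631338 lever 0.6649171538197037
t 4.5 pos [ 0.5895 -0.1696  0.334 ] x-yaw -173.95 z [-0.001 -0.001 -1.   ] F [-6.3 -4.1  5.1] open 0.0244
shift [-0. -0. -0.]
```

>>> drive_tool(moves=[20, 13.8, 0, -3.7, 0, 0, 0, 20, 14.15, 0, -1.9, 0, 0, 0, 20, 14.3, 0, 0, 0, 0, 0, 20, 0, 0, 0, 0, 0, 0, 20, 0, 0, 0, 0, 0, 0])

```text
t: 5.0
tool_pos: [0.5479, -0.1739, 0.3392]
orientation: [0.166, -3.135, 0.001]
force: [-9.3, -4.3, 6.8]
opening: 0.02
gripper_force: 5.6
```

```bash
python3 - <<'E'
from h import *
s=robot.read_state()
R=Ro.from_rotvec(s['orientation']).as_matrix(); g=s['tool_pos']+R[:,2]*.167+[.001,0,.0023]
H=np.array([.5566,-.1727,.065]);ex=np.array([.9943,.1063,0])
d=g-H; fx=d@ex; print('fx,z',fx,d[2],'r',np.hypot(fx,d[2]),'lever',np.arctan2(d[2],fx)-np.radians(34)); to(g)
c=snap('scene'); k=c['color'][200:320,220:380]; cv2.imwrite('pics/s3.png',cv2.resize(k[:,:,::-1],None,fx=4,fy=4))
E
```

```text
fx,z -0.008205639520027645 0.10945779403620712 r 0.10976493609165623 lever 1.0522106599650907
t 5.0 pos [ 0.5479 -0.1739  0.3392] x-yaw -173.95 z [-0.003 -0.001 -1.   ] F [-9.3 -4.3  6.8] open 0.02
shift [-1.  -0.1 -2.3]
```

View pics/s3.png

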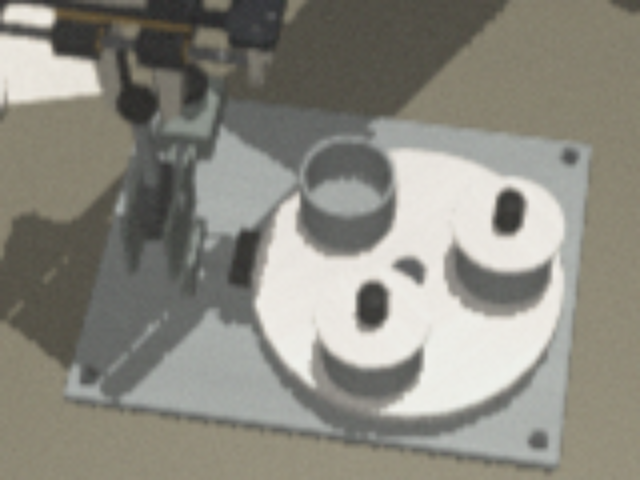

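The ball has slipped to the pads' +x edge: it is at (137,100) in the crop, in front of the fingers. I'll open and see which notch the lever holds.

>>> drive_tool(moves=[60, 0, 0, 0, 0, 0, 0, 60, 0, 0, 0, 0, 0, 0, 60, 0, 0, 0, 0, 0, 0, 60, 0, 0, 0, 0, 0, 0, 60, 0, 0, 0, 0, 0, 0, 60, 0, 0, 0, 0, 0, 0])

```text
t: 5.65
tool_pos: [0.5486, -0.1733, 0.3389]
orientation: [-0.167, 3.137, 0.0]
force: [0.0, -0.2, 0.9]
opening: 0.0595
gripper_force: 0.0
```

```bash
python3 - <<'E'
from h import *
c=snap('wrist','w4.png'); s=snap('scene'); k=s['color'][200:320,220:380]; cv2.imwrite('pics/s4.png',cv2.resize(k[:,:,::-1],None,fx=4,fy=4))
H=np.array([.5566,-.1727,.065]);ex=np.array([.9943,.1063,0])
for L in(.37,.67,.97,1.27):
    a=L+np.radians(34); P=H+.11*np.cos(a)*ex+[0,0,.11*np.sin(a)]
    o=[]
    for q in(c,s):
        x=q['mtx']@(q['R']@P+q['t']); o.append((x[:2]/x[2]).round(0))
    print(L,P.round(4),*o)
to(P)
g=c['color'].max(2); w=np.zeros_like(g); w[200:420,200:420]=1
k,l,st,ce=cv2.connectedComponentsWithStats(((g<40)&(w>0)).astype(np.uint8)); print(st[st[:,4]>300],ce[st[:,4]>300].round(1))
E
```

```text
0.37 [ 0.619  -0.166   0.1553] [317. 450.] [249. 249.]
0.67 [ 0.5897 -0.1692  0.1698] [316. 416.] [252. 235.]
0.97 [ 0.5574 -0.1726  0.175 ] [316. 350.] [254. 224.]
1.27 [ 0.5251 -0.1761  0.1703] [316. 263.] [257. 215.]
t 5.75 pos [ 0.5486 -0.1733  0.339 ] x-yaw -173.9 z [-0.  0. -1.] F [0.8 0.7 0.6] open 0.0597
shift [23.7 -0.2  1.6]
[[     0      0    640    480 301193]
 [   398    245     22     44    829]
 [   210    289     39     77   1311]
 [   390    290     30     76   1178]
 [   282    319     68     47   2675]] [[319.3 237.7]
 [408.8 264.6]
 [232.9 334.9]
 [403.8 333.2]
 [315.7 344.8]]
```

View pics/w4.png

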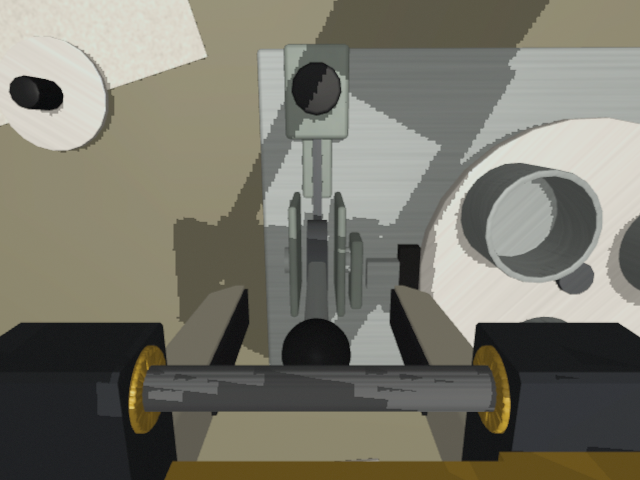

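The lever's ball is at (316,352), where notch 3 (0.97) predicts it, and it is free of the fingers. The pot rim and the cover's knob are both visible here, so I'll measure them from this picture.

```bash
python3 - <<'E'
from h import *
c=load('wrist'); X=cloud(c); Z=X[:,:,2]
def circ(m,z,n):
    m=cv2.morphologyEx(m.astype(np.uint8),cv2.MORPH_OPEN,np.ones((2,2)))
    k,l,s,ce=cv2.connectedComponentsWithStats(m); i=1+np.argmax(s[1:,4])
    P=np.array([ray(c,u,v,z)[:2]*1000 for v,u in np.argwhere(l==i)],np.float32)
    print(n,s[i],np.nanmedian(Z[l==i]),cv2.minEnclosingCircle(P), P.mean(0))
m=np.abs(Z-.085)<.004; m[:, :430]=0; m[:,612:]=0; m[:150]=0; m[295:]=0; circ(m,.085,'rim')
m=np.abs(Z-.041)<.004; m[140:]=0; m[:,80:]=0; circ(m,.041,'knobtop')
m=np.abs(Z-.013)<.004; m[160:]=0; m[:,112:]=0; circ(m,.013,'disc')
t=load('top'); X=cloud(t); Z=X[:,:,2]; c=t
m=np.abs(Z-.013)<.004; m[:235]=0; m[275:]=0; m[:,:458]=0;m[:,502:]=0; circ(m,.013,'disc top')
m=np.abs(Z-.085)<.005; m[:215]=0; m[256:]=0; m[:,:325]=0;m[:,362:]=0; circ(m,.085,'rim top')
to([.4758,-.3596,.1])
E
```

```text
rim [ 483  170  120  114 2967] 0.08466359200036788 ((519.3857421875, -49.3826904296875), 33.49348449707031) [518.3096  -48.31481]
knobtop [ 10  77  34  34 887] 0.04056108501844143 ((476.95428466796875, -360.03082275390625), 10.46279239654541) [ 476.7854 -360.113 ]
disc [   0   38  109  114 8382] 0.012922345362123729 ((476.8143615722656, -361.1903991699219), 37.79719161987305) [ 476.02893 -358.79547]
disc top [465 241  32  31 637] 0.012649802611137326 ((473.6678466796875, -366.23272705078125), 36.860923767089844) [ 473.7287  -365.82126]
rim top [355 229   6  11  25] 0.08182367219521393 ((524.9931030273438, -80.34371948242188), 12.108479499816895) [525.6714  -81.01043]
t 5.75 pos [ 0.5486 -0.1733  0.339 ] x-yaw -173.9 z [-0.  0. -1.] F [0.8 0.7 0.6] open 0.0597
shift [  92.2 -177.5   71.9]
```

>>> drive_tool(moves=[45, 0, 0, -48, 0, 0, 0, 45, 0, 0, -47, 0, 0, 0, 45, 18.2, -35.6, 0, 0, 0, 0, 45, 18.2, -35.6, 0, 0, 0, 0, 45, 18.2, -35.6, 0, 0, 0, 0, 45, 18.2, -35.6, 0, 0, 0, 0, 45, 18.2, -35.6, 0, 0, 0, 0, 45, 0, 0, 0, 0, 0, 8])

```text
t: 6.55
tool_pos: [0.4748, -0.3641, 0.4338]
orientation: [-0.057, -3.14, 0.002]
force: [-0.2, 0.5, -0.2]
opening: 0.0451
gripper_force: 0.0
```

>>> drive_tool(moves=[45, 0, 0, 20, 0, 0, 8.5, 45, 0, 0, 20, 0, 0, 8.5, 45, 0, 0, 20, 0, 0, 8.5, 45, 0, 0, 20, 0, 0, 8.5, 45, 0, 0, 20, 0, 0, 8.5, 45, 0, 0, 20, 0, 0, 8.5, 45, 0, 0, 20, 0, 0, 8.5, 45, 0, 0, 0, 0, 0, 8.5])

```text
t: 7.35
tool_pos: [0.4759, -0.3592, 0.2902]
orientation: [-1.804, -2.565, -0.001]
force: [-0.2, 1.2, 0.0]
opening: 0.0448
gripper_force: 0.0
```

>>> drive_tool(moves=[45, 0, 0, 0, 0, 0, 8.5, 45, 0, 0, 0, 0, 0, 0, 45, 0, 0, 0, 0, 0, 0])

```text
t: 7.65
tool_pos: [0.477, -0.3601, 0.2941]
orientation: [1.98, 2.439, -0.0]
force: [-0.4, 0.4, -0.7]
opening: 0.0452
gripper_force: 0.0
```

```bash
python3 - <<'E'
from h import *
to([.477,-.360,.037]); c=snap('wrist','w5.png'); X=cloud(c); Z=X[:,:,2]; print(robot.read_state()['q'][5])
for z,r in((.041,.02),(.013,.06)):
    m=(np.abs(Z-z)<.005)&(np.hypot(X[:,:,0]-.477,X[:,:,1]+.36)<r)
    if m.sum()<30: print(z,m.sum()); continue
    P=np.array([ray(c,u,v,z)[:2]*1000 for v,u in np.argwhere(m)],np.float32); print(z,m.sum(),cv2.minEnclosingCircle(P))
E
```

```text
t 7.65 pos [ 0.477  -0.3601  0.2941] x-yaw 101.86 z [ 0. -0. -1.] F [-0.4  0.4 -0.7] open 0.0452
shift [ 0.2 -0.  90.1]
-0.9391409480520683
0.041 886 ((475.92730712890625, -361.24017333984375), 10.066404342651367)
0.013 9021 ((475.95013427734375, -362.2572937011719), 37.01778030395508)
```

>>> drive_tool(moves=[45, -1, -1, 40, 0, 0, 0, 45, 0, 0, 35, 0, 0, 0, 45, 0, 0, 15, 0, 0, 0, 45, 0, 0, 0, 0, 0, 0, 10, 0, 0, 0, 0, 0, 0, 10, 0, 0, 0, 0, 0, 0, 10, 0, 0, 0, 0, 0, 0, 10, 0, 0, 0, 0, 0, 0], grip_force=30)

```text
t: 8.5
tool_pos: [0.4765, -0.3616, 0.2051]
orientation: [1.984, 2.434, -0.0]
force: [-0.4, -0.1, 3.7]
opening: 0.0194
gripper_force: 30.0
```

>>> drive_tool(moves=[10, 0, 0, 0, 0, 0, 0, 10, 0, 0, 0, 0, 0, 0, 10, 0, 0, 0, 0, 0, 0])

```text
t: 8.8
tool_pos: [0.4765, -0.3616, 0.205]
orientation: [1.985, 2.434, -0.0]
force: [-1.7, 0.3, 6.0]
opening: 0.0193
gripper_force: 30.0
```

```bash
python3 - <<'E'
from h import *
to([.476,-.3612,.037]); to([.5194,-.0494,.114])
E
```

```text
t 8.8 pos [ 0.4765 -0.3616  0.205 ] x-yaw 101.6 z [ 0.001 -0.001 -1.   ] F [-1.7  0.3  6. ] open 0.0193
shift [ 0.7 -0.5  1. ]
t 8.8 pos [ 0.4765 -0.3616  0.205 ] x-yaw 101.6 z [ 0.001 -0.001 -1.   ] F [-1.7  0.3  6. ] open 0.0193
shift [297.3 104.8 -76.2]
```

>>> drive_tool(moves=[10, 0, 0, -15, 0, 0, 0, 10, 0, 0, -45, 0, 0, 0, 10, 0, 0, -50, 0, 0, 0, 10, 0, 0, -50, 0, 0, 0, 10, 0, 0, -50, 0, 0, 0, 10, 35, 18, 0, 0, 0, 0, 10, 35, 18, 0, 0, 0, 0, 10, 35, 18, 0, 0, 0, 0])

```text
t: 9.6
tool_pos: [0.5079, -0.2464, 0.4154]
orientation: [1.986, 2.432, 0.001]
force: [0.2, 0.0, 0.0]
opening: 0.0193
gripper_force: 30.0
```

>>> drive_tool(moves=[10, 35, 18, 0, 0, 0, 0, 10, 30, 18, 0, 0, 0, 0, 10, 20, 15, 0, 0, 0, 0, 10, 0, 0, 0, 0, 0, 0, 10, 0, 0, 0, 0, 0, 0])

```text
t: 10.1
tool_pos: [0.5407, -0.1537, 0.4145]
orientation: [1.984, 2.436, -0.001]
force: [0.2, 0.4, -0.4]
opening: 0.0191
gripper_force: 30.0
```

```bash
python3 - <<'E'
from h import *
c=snap('wrist','w6.png'); X=cloud(c); Z=X[:,:,2]
m=(np.abs(Z-.085)<.004)&(np.hypot(X[:,:,0]-.519,X[:,:,1]+.049)<.045)
P=np.array([ray(c,u,v,.085)[:2]*1000 for v,u in np.argwhere(m)],np.float32); print(m.sum(),cv2.minEnclosingCircle(P))
to([.5194,-.0494,.115])
E
```

```text
1890 ((518.6729125976562, -48.96696853637695), 32.78361129760742)
t 10.15 pos [ 0.5406 -0.1544  0.4144] x-yaw 101.61 z [-0.    -0.001 -1.   ] F [-0.2 -0.2 -0.2] open 0.0194
shift [107.2   0.5 132.3]
```

View pics/w6.png

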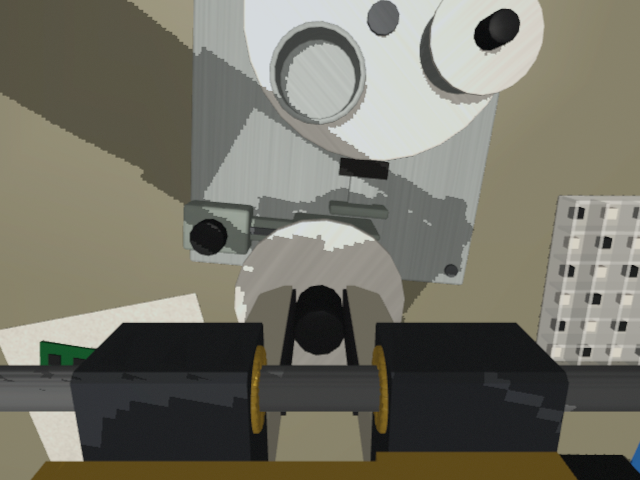

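The wrist view shows the cover held level at (319,290), and the open pot ahead at (318,73). The pot fits the earlier measurement.

>>> drive_tool(moves=[10, 36, 0, 0, 0, 0, 0, 10, 36, 0, 0, 0, 0, 0, 10, 35.5, 0, 0, 0, 0, 0, 10, 0, 0, 40, 0, 0, 0, 10, 0, 0, 40, 0, 0, 0, 10, 0, 0, 30, 0, 0, 0, 10, 0, 0, 0, 0, 0, 0, 10, 0, 0, 0, 0, 0, 0])

```text
t: 10.95
tool_pos: [0.5191, -0.0497, 0.3045]
orientation: [-1.987, -2.433, 0.001]
force: [-0.3, -1.1, -0.7]
opening: 0.0196
gripper_force: 30.0
```

```bash
python3 - <<'E'
from h import *
to([.519,-.0492,.115])
E
```

```text
t 10.95 pos [ 0.5191 -0.0497  0.3045] x-yaw 101.52 z [-0.001 -0.    -1.   ] F [-0.3 -1.1 -0.7] open 0.0196
shift [ 0.4  0.2 22.5]
```

>>> drive_tool(moves=[10, 0.4, 0, 10, 0, 0, 0, 10, 0, 0, 6, 0, 0, 0, 10, 0, 0, 3, 0, 0, 0, 10, 0, 0, 2, 0, 0, 0, 10, 0, 0, 0, 0, 0, 0])

```text
t: 11.45
tool_pos: [0.5191, -0.0483, 0.283]
orientation: [-1.985, -2.435, 0.0]
force: [0.1, -0.6, -0.7]
opening: 0.019
gripper_force: 30.0
```

>>> drive_tool(moves=[10, 0, 0, 1, 0, 0, 0, 10, 0, 0, 0.5, 0, 0, 0, 10, 0, 0, 0, 0, 0, 0])

```text
t: 11.75
tool_pos: [0.5193, -0.0483, 0.282]
orientation: [1.985, 2.434, 0.0]
force: [-1.4, 0.6, 3.1]
opening: 0.0194
gripper_force: 30.0
```

>>> drive_tool(moves=[10, 0, 0, 0.7, 0, 0, 0, 10, 0, 0, 0, 0, 0, 0])

```text
t: 11.95
tool_pos: [0.5193, -0.0483, 0.282]
orientation: [1.985, 2.434, 0.0]
force: [-3.4, 0.8, 10.2]
opening: 0.0195
gripper_force: 30.0
```

>>> drive_tool(moves=[10, 0, 0, -0.6, 0, 0, 0, 45, 0, 0, 0, 0, 0, 0, 45, 0, 0, 0, 0, 0, 0, 45, 0, 0, 0, 0, 0, 0, 45, 0, 0, 0, 0, 0, 0, 45, 0, 0, 0, 0, 0, 0, 45, 0, 0, -20, 0, 0, 0, 45, 0, 0, -40, 0, 0, 0])

```text
t: 12.75
tool_pos: [0.5177, -0.0481, 0.3382]
orientation: [-1.981, -2.429, 0.006]
force: [-0.5, -0.5, -0.6]
opening: 0.045
gripper_force: 0.0
```

>>> drive_tool(moves=[45, 0, 0, -45, 0, 0, 0, 0, 0, 0, -45, 0, 0, 0, 0, 0, 0, 0, 0, 0, -8.5, 0, 0, 0, 0, 0, 0, -8.5, 0, 0, 0, 0, 0, 0, -8.5, 0, 0, 0, 0, 0, 0, -8.5, 0, 0, 0, 0, 0, 0, -8.5, 0, 0, 0, 0, 0, 0, -8.5])

```text
t: 13.55
tool_pos: [0.5191, -0.0483, 0.4313]
orientation: [-0.735, -3.054, 0.0]
force: [0.1, 0.1, -0.7]
opening: 0.0006
gripper_force: 0.0
```

>>> drive_tool(moves=[0, 0, 0, 0, 0, 0, -8.5, 0, 0, 0, 0, 0, 0, -8.5, 0, 0, 0, 0, 0, 0, -8.5, 0, 0, 0, 0, 0, 0, -7.5, 0, 0, 0, 0, 0, 0, 0])

```text
t: 14.05
tool_pos: [0.5191, -0.0484, 0.4313]
orientation: [0.157, -3.138, -0.0]
force: [-1.0, 0.8, -0.3]
opening: 0.0006
gripper_force: 0.0
```

```bash
python3 - <<'E'
from h import *
c=snap('wrist','w7.png'); s=snap('scene'); to([.457,-.183,.07],g=.186)
for q in(c,s):
    X=cloud(q); Z=X[:,:,2]; r=np.hypot(X[:,:,0]-.519,X[:,:,1]+.049)
    m=(r<.034)&(r>.014)&(Z>.07)&(Z<.11)
    P=X[m]; 
    if len(P)<20: print('few',len(P)); continue
    A=np.c_[P[:,:2]-[.519,-.049],np.ones(len(P))]; k=np.linalg.lstsq(A,P[:,2],rcond=None)[0]; print(len(P),'slope',k.round(4),np.median(P[:,2]))
X=cloud(c); Z=X[:,:,2]; m=(np.abs(Z-.07)<.004)&(np.hypot(X[:,:,0]-.457,X[:,:,1]+.183)<.025)
P=np.array([ray(c,u,v,.07)[:2]*1000 for v,u in np.argwhere(m)],np.float32); print(m.sum(), len(P) and cv2.minEnclosingCircle(P))
E
```

```text
t 14.15 pos [ 0.5191 -0.0483  0.4313] x-yaw -174.63 z [-0. -0. -1.] F [ 0.2 -0.  -0.6] open 0.0002
shift [  74.4 -128.3  175.3]
4876 slope [0.0012 0.     0.0901] 0.0900974490061158
333 slope [-0.0787 -0.029   0.0897] 0.0903173251069313
1065 ((457.6162414550781, -182.7301483154297), 14.143543243408203)
```

View pics/w7.png

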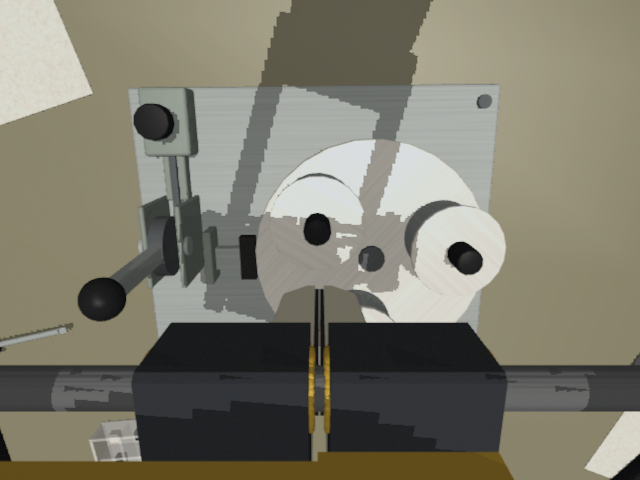

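The wrist view shows the cover seated flat on the pot: slope 0.001, disc top 90 mm. The lever is still up at (102,298) and the button is at (154,121).

>>> drive_tool(moves=[0, 24.6, -42.6, 0, 0, 0, 0, 0, 24.6, -42.7, 0, 0, 0, 0, 0, 24.6, -42.7, 0, 0, 0, 0, 0, 0, 0, 45, 0, 0, 0, 0, 0, 0, 45, 0, 0, 0, 0, 0, 0, 45, 0, 0, 0, 0, 0, 0, 25, 0, 0, 0, 0, 0, 0, 0, 0, 0, 0])

```text
t: 14.95
tool_pos: [0.4562, -0.182, 0.2669]
orientation: [0.148, -3.131, -0.007]
force: [-0.9, -0.1, -0.3]
opening: 0.0005
gripper_force: 0.0
```

```bash
python3 - <<'E'
from h import *
to([.4576,-.1827,.07],g=.186)
E
```

```text
t 14.95 pos [ 0.4562 -0.182   0.2669] x-yaw -174.59 z [-0.007  0.004 -1.   ] F [-0.9 -0.1 -0.3] open 0.0005
shift [-2.7 -1.7 10.9]
```

>>> drive_tool(moves=[0, -1, -1, 6, 0, 0, 0, 0, 0, 0, 4, 0, 0, 0, 0, 0, 0, 2, 0, 0, 0, 0, 0, 0, 2, 0, 0, 0, 0, 0, 0, 2, 0, 0, 0, 0, 0, 0, 1, 0, 0, 0, 0, 0, 0, 0, 0, 0, 0])

```text
t: 15.65
tool_pos: [0.4596, -0.184, 0.2551]
orientation: [-0.153, 3.137, -0.001]
force: [0.5, -0.7, 3.0]
opening: 0.0009
gripper_force: 1.4
```

>>> drive_tool(moves=[0, 0, 0, 0, 0, 0, 0, 0, 0, 0, 0, 0, 0, 0, 0, 0, 0, 0, 0, 0, 0, 0, 0, 0, 0, 0, 0, 0])

```text
t: 16.05
tool_pos: [0.4596, -0.1839, 0.2549]
orientation: [-0.153, 3.137, -0.001]
force: [2.0, -0.9, 6.0]
opening: 0.0009
gripper_force: 2.6
```

```bash
python3 - <<'E'
from h import *
to([.4576,-.1827,.07],g=.186)
s=snap('scene'); X=cloud(s); b=np.array([.6473,-.163,.1265]); 
print((np.linalg.norm(X-b,axis=2)<.018).sum(), (np.linalg.norm(X-[.5574,-.1726,.175],axis=2)<.018).sum())
E
```

```text
t 16.05 pos [ 0.4596 -0.1839  0.2549] x-yaw -174.4 z [ 0.001 -0.001 -1.   ] F [ 2.  -0.9  6. ] open 0.0009
shift [ 2.   1.6 -1.1]
0 88
```

>>> drive_tool(moves=[0, 1.5, 1, 2, 0, 0, 0, 0, 0, 0, 2, 0, 0, 0, 0, 0, 0, 1, 0, 0, 0, 0, 0, 0, 0, 0, 0, 0, 0, 0, 0, 0, 0, 0, 0, 0, 0, 0, 0, 0, 0, 0])

```text
t: 16.7
tool_pos: [0.4578, -0.1831, 0.2495]
orientation: [-0.153, 3.138, -0.0]
force: [2.9, -1.5, 3.5]
opening: 0.0002
gripper_force: 2.0
```

>>> drive_tool(moves=[0, 0, 0, 0, 0, 0, 0, 0, 0, 0, 0, 0, 0, 0, 0, 0, 0, 0, 0, 0, 0, 0, 0, 0, 0, 0, 0, 0])

```text
t: 17.1
tool_pos: [0.4577, -0.183, 0.2494]
orientation: [-0.153, 3.138, -0.0]
force: [3.0, -0.8, 4.2]
opening: 0.0004
gripper_force: 2.0
```

```bash
python3 - <<'E'
from h import *
to([.4576,-.1827,.07],g=.186)
s=snap('scene'); X=cloud(s); b=np.array([.6473,-.163,.1265]); 
print((np.linalg.norm(X-b,axis=2)<.018).sum(), (np.linalg.norm(X-[.5574,-.1726,.175],axis=2)<.018).sum())
E
```

```text
t 17.1 pos [ 0.4577 -0.183   0.2494] x-yaw -174.4 z [ 0. -0. -1.] F [ 3.  -0.8  4.2] open 0.0004
shift [ 0.1  0.3 -6.6]
91 0
```

Lever has dropped to its rest position. I'll release the button and retreat.

>>> drive_tool(moves=[0, 0, 0, 0, 0, 0, 0, 0, 0, 0, 0, 0, 0, 0, 0, 0, 0, 0, 0, 0, 0, 0, 0, 0, -10, 0, 0, 0, 0, 0, 0, -40, 0, 0, 0, 0, 0, 0, -45, 0, 0, 0, 0, 0, 0, -45, 0, 0, 0, 0, 0, 0, 0, 0, 0, 0])

```text
t: 17.95
tool_pos: [0.4586, -0.1834, 0.3965]
orientation: [-0.153, 3.13, -0.007]
force: [0.6, -1.0, -0.1]
opening: 0.0004
gripper_force: 0.0
```

```bash
python3 - <<'E'
from h import *
s=snap('scene'); w=snap('wrist'); k=s['color'][180:330,200:400]; cv2.imwrite('pics/s8.png',cv2.resize(k[:,:,::-1],None,fx=4,fy=4))
X=cloud(s); b=np.array([.6473,-.163,.1265]); 
print((np.linalg.norm(X-b,axis=2)<.018).sum())
X=cloud(w);print('button z',np.nanmedian(X[np.hypot(X[:,:,0]-.4576,X[:,:,1]+.1827)<.006][:,2])); to(b)
E
```

```text
89
button z 0.2150753047711343
t 18.05 pos [ 0.4575 -0.1829  0.3904] x-yaw -174.4 z [ 0.001 -0.    -1.   ] F [-0.4  0.7 -1.4] open 0.0
shift [-190.7    1.4   97. ]
```

View pics/s8.png

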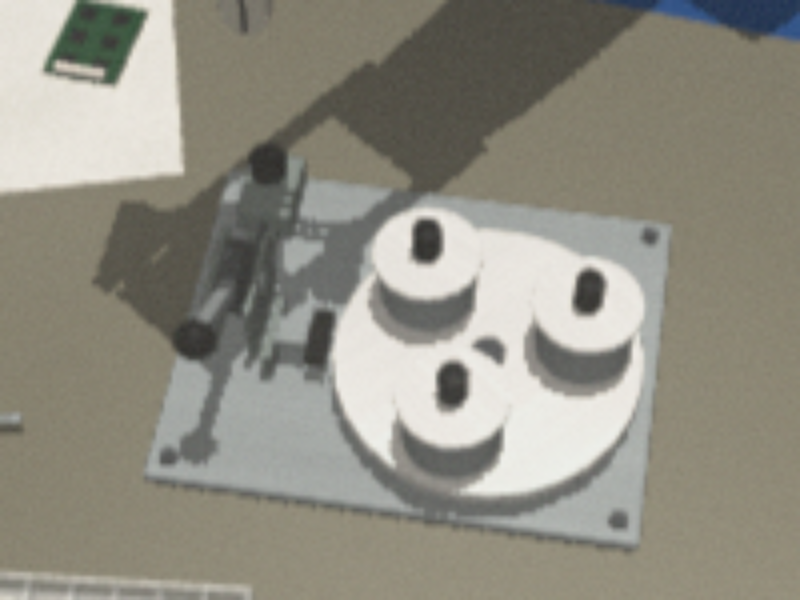

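The scene view shows all three pots covered and level, with the lever down at (195,338). The button at (267,163) is clear of the gripper.

```bash
python3 -c "
from plant import robot
print(robot.close_job())"
```

```text
the job is handed in; nothing more can be done
None
```

I locked the brake at the third notch, set the cover level on the open pot, pressed the release until the lever dropped fully back, let the button up, and handed the job in at about 18 s; the judging result was not shown.

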